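Return the lens to its pocket in the optics case

ROBOT

A 6-joint arm with a two-finger parallel gripper is mounted at the origin on the work surface. World frame = base frame: x ahead of the robot, y to its left, z up, the work surface at z = 0. Lengths are in mm, angles in degrees, forces in N, time in s.
With the tool pointing down it reaches from about 350 to 850 mm from the base axis. Payload 8.1 kg.
Tool frame: the origin (TCP) lies at the very end of the fingers, on their centre line; the grasp point (between the pads) lies 19 mm behind it; z points along the fingers, y is the line along which they close (so a half turn about z gives the same grasp; the last joint's range is limited). The gripper opens to 85 mm and grips with 20 to 120 N. Pads are 22 mm wide; open, the fingers measure 114 mm over their backs; the gripper's body (76 mm by 85 mm) begins 54 mm behind the grasp point. The pads swing forward as they close: fully open they stand 13 mm farther back than shut.
Start: joints at [-72.158, 7.471, 85.268, -0, 87.261, -4.893], TCP at [231.901, -553.378, 204.092] pointing down, gripper open.
Joint ranges: [-169.43, 169.43], [-51.17, 129.36], [1.28, 143.12], [-76.62, 256.62], [0, 156.53], [-152.29, 152.29]. Speed limits (degrees/s): [136.94, 136.94, 159.86, 180, 180, 180].

INTERFACE

Orientations are given as [roll, pitch, yaw] about the fixed x, y, z axes, in that order (R = Rz(yaw) Ry(pitch) Rx(roll)).
In Python, from bench import sense, eyes, job, models gives the robot as it stands. The module is installed in compiled form; this text tells all that it offers.
- The arm moves only by the tool apply_moves, never from a script. Its argument "rows" is a list of rows, each a list of 6 numbers: the shift along the tool's x, y, z in mm, then the turn, a rotation vector about the tool's x, y, z in rad. In form: [[dx, dy, dz, rx, ry, rz], ...]. A call has exactly 5 rows; each row shifts and turns the commanded pose from where the row before left it, along the tool's axes as they then stand; what a row does not reach is not made up. A row lasts 1/8 s, in which the tool goes at most 62.5 mm and 10.7 degrees, less where a joint would pass 70% of its speed; a pose out of reach is approached as far as the arm can. A call is refused whole if a number of a shift passes 62.5 or a number of a turn 0.188, either way. A call with a gripper value outside its range is refused whole. "fingers" is the finger opening in mm, from 0 to 85.4, set as the call begins (left out, the last holds). The fingers move at their own pace and stop on an object; "grip_force" is the grip in N (left out, the last holds). Time passes only in rows, so rows that do not move let the fingers close, or fill a call up. It gives the time, the measured TCP pose, the force, the opening and the grip force at its end, in the units of the state.
- sense(): the state, without advancing time (a new reading comes with each control period).
- eyes.snapshot(name): name is "side" or "top" or "wrist"; returns (picture, depth): 480x640x3 uint8, red, green, blue; 480x640 float32, mm along the optical axis (not along the pixel's ray), 0 where there is no reading.
- eyes.get_calibration(name): a dict with "intrinsics" (3x3 intrinsics, pixels), "R" (3x3) and "t" (3): a world point X has camera coordinates R X + t; the wrist camera has in their place "mount" (4x4, takes a point from camera to tool coordinates, whose origin is the TCP and whose axes are the flange's). Camera axes: x right, y down, z forward; pixel columns grow to the right and rows downward; lengths in mm; the calibration is good to about 2 mm. The wrist camera is an equidistant fisheye: a pixel r from the principal point sees the ray r / f radians off the axis. A picture is of the moment at which its call begins: read the wrist's pose just before it. get_calibration takes no time and is no camera call.
- job.hand_in(): hands the job in; it is judged then, once.
Trained networks look in the newest picture that a camera, given by its name, has taken for a name from the list of things; names that differ only in an ending like _2 or _b are one class to them, and where a whole thing is asked for, a point or a joint stands for the part that bears it (a point fixed in the world has none). Each returns a list of dicts, best first, with "confidence" (0 to 1); they miss things now and then, are a little off and sometimes report something else, mostly with a low value. They report only what shows in the picture. A call takes as long as a camera call. They do not tell look-alikes from the thing itself.
- models.boxes_of(name, camera): "xyz" ([x, y, z] in mm, in world coordinates, good to about 4 mm: the middle of the surface that is visible of it).
- models.cut_out(name, camera): "pixels" (480x640 bool, what is visible of it).
- models.place_of(name, camera): "xyz" ([x, y, z] in mm, in world coordinates, good to about 4 mm: a listed point, or the origin of a listed thing).
The state is a dict: "time": time; "joint_pos": joint angles; "qd": joint speeds; "joint_efforts": joint torques, N m; "tool_pos": TCP position; "tcp_rot": TCP orientation; "ft_force": force on the tool from outside, world axes, zero at the start; "wrist_torque": the same for the moment, N m; "finger_gap": finger opening in mm; "grip_force": force on a finger pad.
Only numpy, scipy, OpenCV 4.12 (cv2) and the standard library are available. Lean on these libraries where they do the work, as an engineer would, in place of code of your own. Each camera call takes 0.05 s, during which the arm holds its last target. There are 200 camera calls.

TASK

The large round lens (black barrel on a wider bare-metal foot) standing on the white inspection sheet has been checked: put it back in its own pocket of the white storage case, the large round one whose label shows the large ring. Set it down rather than drop it, standing upright with its foot fully down in the pocket, and leave the other optics where they are.

Things in the scene. Friction and masses are not known exactly. Their poses are not given: they have to be found in the camera images.
- lens_large: The lens to return, upright on the white sheet on the table. Aluminium foot 50 mm in diameter, 10 mm high; above it a black barrel, diameter 40 mm, up to 52 mm above the underside, glass on top. About 0.15 kg. Origin: centre of the underside; z up along the barrel. Grip the barrel at any yaw. Fully home, the origin is at the pocket's floor.
- large_pocket (a point): Centre of the floor of the empty large round pocket (64 mm wide, 14 mm deep, floor 16 mm above table) in the fixed white case (238 x 218 mm, rim 34 mm high). x away from robot, turned with the case; z up. Four dark inserts, in any order, have a label on the robot's side: 20 mm ring (this pocket, 51 mm from its label), 10 mm ring (42 mm round pocket), square (two 46 mm square pockets).
- lens_small: A smaller lens of the same make on the white sheet, to be left alone: foot diameter 32 mm, barrel diameter 26 mm, 40 mm high, 0.06 kg, loose. At least 90 mm centre to centre from the large lens. Origin: centre of the underside.
- prism: A square prism holder, to be left alone, standing loose in one of the square pockets: foot 34 by 34 by 10 mm, black body 26 by 26 mm, 38 mm high in all, its top 54 mm above the table. It is at least 85 mm from the centre of the large pocket. Origin: centre of the underside.
There are look-alikes about, which are no part of the job. What is shaped like the lens_large but red is not meant.

How it is judged (in metres and radians):
At the end, for the whole second after the job is handed in: The large lens stands at rest in the large round pocket: centre within 12 mm of the pocket's, underside within 4 mm of the pocket's floor, upright within 10 degrees. The small lens and the prism holder are upright within 10 degrees and within 20 mm of where they began (horizontal distance between lens_large and large_pocket below 0.012 m and z of lens_large in the frame of large_pocket between -0.004 and 0.004 m and angle between each of lens_large, lens_small, prism's own z axis and vertical below 0.17 rad and linear speed of lens_large below 0.02 m/s and distance of each of lens_small, prism from where it was at the start of the episode below 0.02 m); the robot touches nothing.
It fails at once if the large lens is dropped or thrown (it moves faster than 0.6 m/s, a free fall of 18 mm, without the fingers touching it) (linear speed of lens_large above 0.6 m/s and contact force between the fingers and lens_large below 0.05 N).
It fails at once if the small lens or the prism holder is moved by more than 20 mm (distance of any of lens_small, prism from where it was at the start of the episode above 0.02 m).
It also fails if it takes over 32 s, if anything falls off the work surface, if the arm or the gripper's body presses on something with over 40 N, if the wrist force passes 120 N, or if a joint passes its speed limit or range.

## Working session

There is one attempt and no reset: what is moved stays moved. The work goes in short steps, Python scripts to look and compute and a tool call to move; the robot and the scene stay as the last step left them, time stands still between calls to the robot, and variables do not carry over. Pictures are saved under pics/ and viewed, at most 10 in all, crops included, and the job is handed in when it is done.

Besides the shell and the picture viewer there is one more tool, called after "Request:" as name(argument=value, ...) on one line, values as JSON. apply_moves: Moves the arm, as the interface text tells. Its arguments: {"type":"object","properties":{"rows":{"type":"array"},"fingers":{"type":"number"},"grip_force":{"type":"number"}},"required":["rows"]}

```bash
mkdir -p pics; cat > h.py <<'E'
import numpy as np, cv2
from bench import sense, eyes, job, models
def world(cam,D,mask=None):
    c=eyes.get_calibration(cam);K=np.array(c["intrinsics"]);R=np.array(c["R"]);t=np.array(c["t"])
    v,u=np.mgrid[:480,:640]
    P=np.stack([(u-K[0,2])/K[0,0]*D,(v-K[1,2])/K[1,1]*D,D],-1)
    return (P-t.ravel())@R
E
python3 - <<'E'
from h import *
s=sense();print(s["time"],s["tool_pos"],s["tcp_rot"])
for c in("top","side"):
    p,d=eyes.snapshot(c);cv2.imwrite(f"pics/{c}.png",p[:,:,::-1]);np.savez(f"{c}.npz",p=p,d=d)
    for n in("lens_large","lens_small","prism","large_pocket"):
        for r in models.place_of(n,c):print(c,n,np.round(r["xyz"]),round(r["confidence"],2))
E
```

```text
0.0 [ 231.70746119 -552.79779389  203.05099908] [-1.79894954e+02 -9.58103558e-03  2.27348439e+01]
top lens_large [ 586. -136.    1.] 0.84
top lens_large [ 498. -138.    1.] 0.66
top lens_large [ 512. -235.   -1.] 0.57
top lens_small [ 620. -211.    4.] 0.88
top prism [620.  70.  14.] 0.91
top large_pocket [503. 151.  19.] 0.83
side lens_large [ 495. -136.   -2.] 0.96
side lens_large [ 582. -134.    2.] 0.96
side lens_large [ 510. -235.   -2.] 0.69
side prism [620.  68.  16.] 0.93
side prism [ 621. -216.    1.] 0.44
side large_pocket [494. 151.  16.] 0.78
```

View pics/top.png

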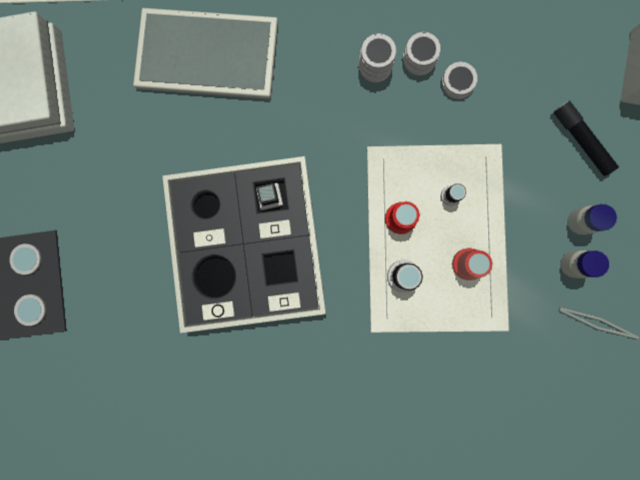

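View pics/side.png

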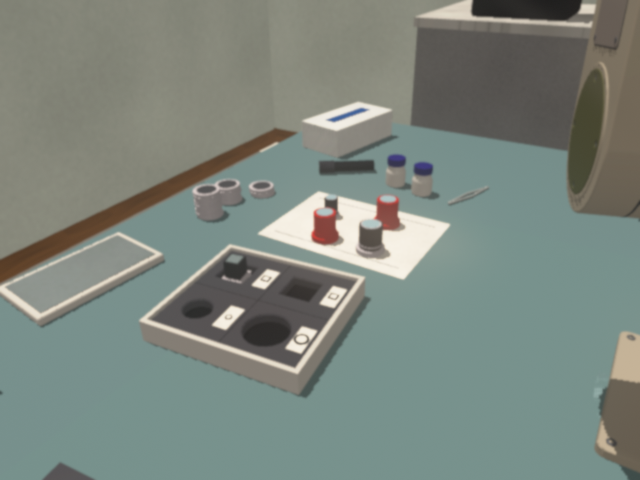

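The top view shows four things that could be the lens: red at (404,217), red at (473,264), small at (455,193), and black with a bare-metal foot at (407,276). I choose the black one. The large-ring label is at (218,311), and its pocket is at (215,276). Next I'll take a close crop and measure from depth.

```bash
python3 - <<'E'
from h import *
from scipy.optimize import least_squares
def circ(P):
    return least_squares(lambda q:np.hypot(P[:,0]-q[0],P[:,1]-q[1])-q[2],[*np.median(P,0)[:2],20],loss='soft_l1').x
for c,g in(("top",(498,-138)),("side",(496,-137))):
    f=np.load(c+".npz");W=world(c,f["d"].astype(float));ok=f["d"]>0
    r=np.hypot(W[...,0]-g[0],W[...,1]-g[1])
    m=ok&(r<40)&(W[...,2]>45)&(W[...,2]<62);P=W[m]
    print(c,"top",m.sum(),P.mean(0),P.min(0),P.max(0))
    m=ok&(r<45)&(W[...,2]>15)&(W[...,2]<62);P=W[m];print("  all",P.min(0),P.max(0))
    m=ok&(r<80)&(r>40)&(abs(W[...,2])<15);print("  sheet z",np.median(W[m][:,2]))
    r=np.hypot(W[...,0]-500,W[...,1]-151)
    m=ok&(r<45)&(W[...,2]<23)&(W[...,2]>8);P=W[m];print("  floor",m.sum(),(P.min(0)+P.max(0))/2,np.ptp(P,0),np.median(P[:,2]),P.mean(0))
    m=ok&(r<50)&(W[...,2]>25);print("  insert z",np.median(W[m][:,2]))
    for n,g2 in(("small",(620,-211)),("prism",(620,70))):
        m=ok&(np.hypot(W[...,0]-g2[0],W[...,1]-g2[1])<25)&(W[...,2]>36);print("  ",n,W[m].mean(0) if m.any() else 0)
p=np.load("top.npz")["p"]
# dark hole circle via darkness in top image
g=p.sum(2)[240:310,175:250];m=(g<60).astype(np.uint8);n,l,st,ce=cv2.connectedComponentsWithStats(m);i=1+st[1:,4].argmax();print("hole px",st[i],ce[i]+[175,240])
a=cv2.resize(p[150:330,360:520],(480,540),interpolation=2);b=cv2.resize(np.load("side.npz")["p"][190:270,290:430],(320,183));b=cv2.copyMakeBorder(b,0,357,0,0,0)
cv2.imwrite("pics/crop.png",np.hstack([a,b])[:,:,::-1])
E
```

```text
top top 613 [ 496.72872278 -135.35584945   52.67646689] [ 477.6840393  -156.22269458   45.0086587 ] [ 516.56943205 -116.08074681   56.35133917]
  all [ 477.58168507 -156.22269458   15.13037216] [ 516.83656604 -115.74218602   56.35133917]
  sheet z 0.5679422472668012
  floor 1350 [505.99701204 153.55211498  17.95577401] [74.91710464 61.44364534  9.9712179 ] 16.552284530421723 [499.7253573  153.90077824  16.63807062]
  insert z 30.05311526551924
   small [ 619.94638549 -211.94276812   40.62405654]
   prism [619.38636568  67.3846137   53.02940232]
side top 276 [ 493.03200445 -131.48500623   50.71895123] [ 475.45454427 -156.73043719   45.01177978] [ 514.82065557 -115.03530669   53.94083846]
  all [ 474.58221387 -156.73043719   15.09890225] [ 514.82065557 -113.5085112    53.94083846]
  sheet z -0.7113458798920673
  floor 1093 [502.8427582  145.69380807  17.98302844] [56.65966428 55.1654397   9.95695993] 15.490075953817534 [505.00342536 143.71381117  16.03394325]
  insert z 28.773033686481604
   small [ 617.30283469 -209.74779031   39.0030875 ]
   prism [615.14269869  72.48871176  47.91903416]
hole px [22 16 30 14 76] [209.67105263 260.05263158]
```

View pics/crop.png

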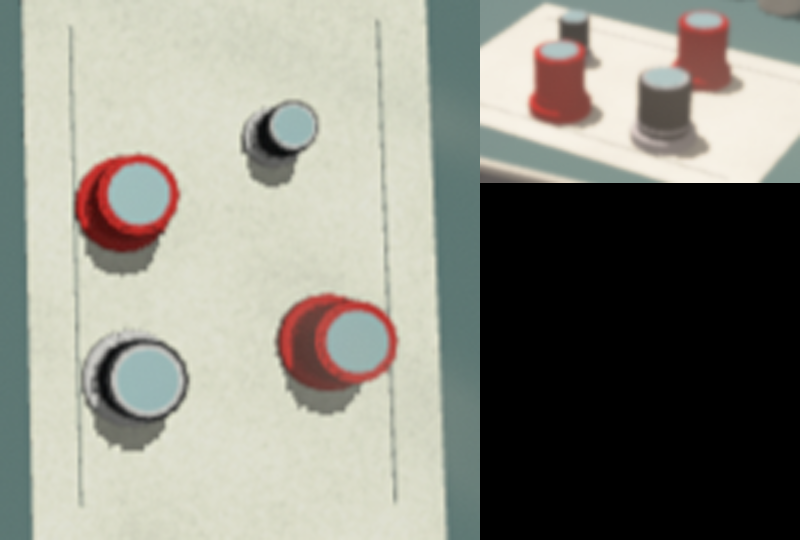

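The crop confirms it: the black lens on its metal foot is at (135,380) in the crop, and the two reds are lookalikes. The lens is at about (497,-136) with its top at z 52. The pocket is at about (501,150) with its floor at z 16. I'll use yaw 45° so the fingers stay clear of the reds.

Request:
apply_moves(rows=[[0,0,0,0,0,-0.13],[0,0,0,0,0,-0.13],[0,0,0,0,0,-0.13],[45,-10,0,0,0,0],[45,-10,0,0,0,0]], fingers=85, grip_force=40)

```text
time: 1.12
tool_pos: [281.5, -474.8, 204.0]
tcp_rot: [-180.0, -0.0, 45.0]
ft_force: [1.0, -0.5, 0.5]
finger_gap: 85.0
grip_force: 0.0
```

Request:
apply_moves(rows=[[50,-11,0,0,0,0],[50,-11,0,0,0,0],[50,-11,0,0,0,0],[50,-11,0,0,0,0],[50,-11,0,0,0,0]])

```text
time: 1.75
tool_pos: [419.6, -258.3, 204.4]
tcp_rot: [180.0, -0.0, 45.1]
ft_force: [0.4, -0.7, -0.4]
finger_gap: 84.9
grip_force: 0.0
```

Request:
apply_moves(rows=[[50,-11,0,0,0,0],[50,-11,0,0,0,0],[40,-10,0,0,0,0],[0,0,0,0,0,0],[0,0,0,0,0,0]])

```text
time: 2.38
tool_pos: [494.9, -138.2, 204.1]
tcp_rot: [180.0, 0.0, 45.1]
ft_force: [0.2, -0.2, -0.3]
finger_gap: 85.1
grip_force: 0.0
```

```bash
cat >> h.py <<'E'
from scipy.spatial.transform import Rotation as Rn
def wrist():
    s=sense();p,d=eyes.snapshot("wrist");c=eyes.get_calibration("wrist");K=np.array(c["intrinsics"]);M=np.array(c["mount"])
    v,u=np.mgrid[:480,:640];a=(u-K[0,2])/K[0,0];b=(v-K[1,2])/K[1,1];th=np.hypot(a,b)+1e-9
    k=np.tan(th)/th;P=np.stack([a*k*d,b*k*d,d],-1)
    P=P@M[:3,:3].T+M[:3,3]
    return p,d,P@Rn.from_euler("xyz",s["tcp_rot"],degrees=True).as_matrix().T+np.array(s["tool_pos"])
E
python3 - <<'E'
from h import *
p,d,W=wrist();cv2.imwrite("pics/w1.png",p[:,:,::-1]);ok=d>0
m=ok&(np.hypot(W[...,0]-497,W[...,1]+136)<40)&(W[...,2]>44)&(W[...,2]<62);P=W[m]
print(m.sum(),P.mean(0),(P.min(0)+P.max(0))/2,np.ptp(P,0))
v,u=np.nonzero(m);print(u.mean(),v.mean())
for r in models.place_of("lens_large","wrist"):print(r["xyz"],r["confidence"])
E
```

```text
1558 [ 496.06493162 -135.31038791   52.17619585] [ 495.17425713 -135.77566935   49.69325513] [40.64182677 40.06544733 11.20266013]
318.2227214377407 216.26059050064185
[511.7, -233.1, -0.1] 0.92
[587.4, -132.9, 4.1] 0.85
[497.5, -138.7, 2.1] 0.76
```

View pics/w1.png

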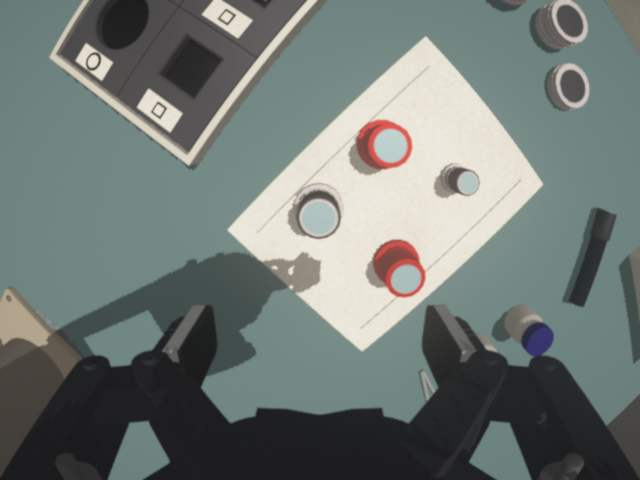

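The wrist view shows the black lens at (318,216), midway between the fingers, and its measured centre of (496,-136) agrees. I'll descend.

Request:
apply_moves(rows=[[2.5,-1,40,0,0,0],[0,0,40,0,0,0],[0,0,30,0,0,0],[0,0,20,0,0,0],[0,0,0,0,0,0]])

```text
time: 3.1
tool_pos: [494.1, -135.9, 72.3]
tcp_rot: [-179.8, 0.1, 45.0]
ft_force: [-0.4, 0.5, -0.1]
finger_gap: 84.9
grip_force: 0.0
```

Request:
apply_moves(rows=[[0,0,16,0,0,0],[0,0,16,0,0,0],[0,0,14,0,0,0],[0,0,10,0,0,0],[0,0,0,0,0,0]])

```text
time: 3.72
tool_pos: [495.3, -135.0, 16.9]
tcp_rot: [-179.9, 0.0, 45.1]
ft_force: [0.3, -0.7, -0.1]
finger_gap: 84.7
grip_force: 0.0
```

Request:
apply_moves(rows=[[0,0,0,0,0,0],[0,0,0,0,0,0],[0,0,0,0,0,0],[0,0,0,0,0,0],[0,0,0,0,0,0]], fingers=30, grip_force=40)

```text
time: 4.35
tool_pos: [496.6, -135.6, 19.1]
tcp_rot: [180.0, -0.0, 45.1]
ft_force: [-3.5, 1.1, 6.2]
finger_gap: 37.5
grip_force: 39.4
```

Request:
apply_moves(rows=[[0,0,0,0,0,0],[0,0,-10,0,0,0],[0,0,-20,0,0,0],[0,0,0,0,0,0],[0,0,0,0,0,0]])

```text
time: 4.97
tool_pos: [496.0, -135.4, 47.9]
tcp_rot: [180.0, -0.0, 45.1]
ft_force: [-0.1, -0.2, -1.6]
finger_gap: 37.4
grip_force: 40.3
```

```bash
python3 - <<'E'
from h import *
s=sense();print(s["ft_force"],s["finger_gap"],s["tool_pos"])
p,d,W=wrist();cv2.imwrite("pics/w2.png",p[:,:,::-1])
p,d=eyes.snapshot("side");cv2.imwrite("pics/s2.png",cv2.resize(p[130:290,250:470],(770,560))[:,:,::-1])
W=world("side",d.astype(float));m=(d>0)&(np.hypot(W[...,0]-497,W[...,1]+136)<18);print(np.percentile(W[m][:,2],[1,5,50,95]))
E
```

```text
[-0.11153931 -0.23130541 -1.61365974] 37.35888167584202 [ 496.03772942 -135.42213212   47.86338386]
[ -2.36990405  -1.67709421  73.87205819 186.66942668]
```

View pics/s2.png

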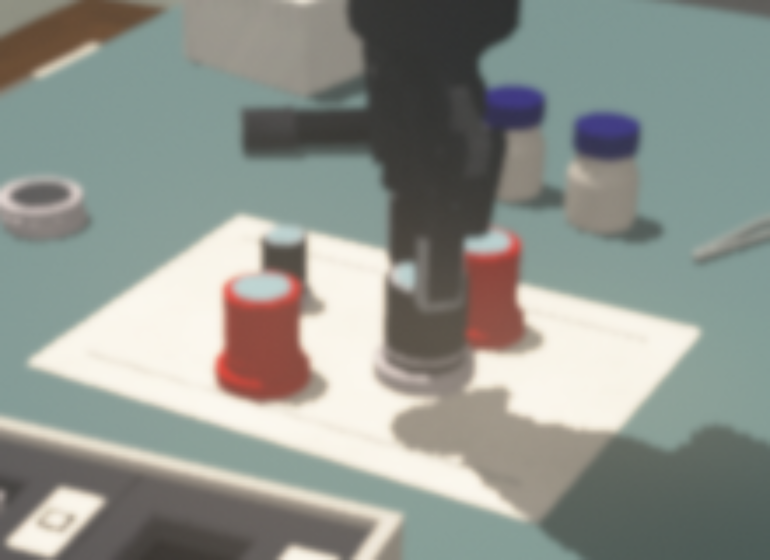

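The lens is held upright at the barrel (1.6 N, foot clear of the sheet), and the neighbours haven't moved. While lifting, I'll refine the pocket centre by two methods.

Request:
apply_moves(rows=[[0,0,-15,0,0,0],[0,0,-25,0,0,0],[0,0,-25,0,0,0],[0,0,-15,0,0,0],[0,0,0,0,0,0]])

```text
time: 5.7
tool_pos: [497.2, -135.9, 129.7]
tcp_rot: [179.8, -0.1, 45.1]
ft_force: [0.1, 0.7, -1.6]
finger_gap: 37.3
grip_force: 40.3
```

```bash
python3 - <<'E'
from h import *
def plane(c,uv,z):
    k=eyes.get_calibration(c);K=np.array(k["intrinsics"]);R=np.array(k["R"]);t=np.array(k["t"]).ravel()
    r=np.c_[uv,np.ones(len(uv))]@np.linalg.inv(K).T@R;o=-R.T@t
    return o+r*((z-o[2])/r[:,2])[:,None]
from scipy.optimize import least_squares
for c,g in(("top",(502,151)),("side",(502,149))):
    f=np.load(c+".npz");d=f["d"];W=world(c,d.astype(float));h=f["p"].astype(int).sum(2)
    v,u=np.mgrid[:480,:640];X=plane(c,np.c_[u.ravel(),v.ravel()],30).reshape(480,640,3)
    r=np.hypot(X[...,0]-g[0],X[...,1]-g[1])
    hi=np.median(h[(r>36)&(r<41)]);lo=np.median(h[r<20]);
    m=((h<(hi+lo)/2)&(r<45)).astype(np.uint8)
    n,l,st,ce=cv2.connectedComponentsWithStats(m);i=1+st[1:,4].argmax();
    cs=max(cv2.findContours((l==i).astype(np.uint8),0,cv2.CHAIN_APPROX_NONE)[0],key=cv2.contourArea).reshape(-1,2)
    P=plane(c,cs,30)[:,:2]
    q=least_squares(lambda q:np.hypot(*(P-q[:2]).T)-q[2],[*g,32],loss="soft_l1");print(c,hi,lo,"circle",q.x,"rms",np.sqrt(np.mean(q.fun**2)))
    m2=((h>450)&(np.hypot(X[...,0]-450,X[...,1]-147)<45)&(abs(W[...,2]-30)<8)&(r<75)).astype(np.uint8)
    n,l,st,ce=cv2.connectedComponentsWithStats(m2)
    for i in range(1,n):
        if st[i,4]>100:
            cs=max(cv2.findContours((l==i).astype(np.uint8),0,1)[0],key=cv2.contourArea).reshape(-1,2)
            print("  label",cv2.minAreaRect(plane(c,cs,31)[:,:2].astype(np.float32)))
E
```

```text
top 216.0 71.0 circle [499.52016585 150.97547952  31.7122876 ] rms 0.41002950262893956
  label ((449.9808654785156, 131.62353515625), (22.436752319335938, 19.03339195251465), 6.479700088500977)
  label ((446.91522216796875, 157.85829162597656), (22.265993118286133, 20.557655334472656), 6.479732036590576)
side 252.0 134.0 circle [496.73677469 153.82768212  30.32199209] rms 0.7560515050100822
  label ((448.0718078613281, 137.08851623535156), (23.406553268432617, 30.792192459106445), 6.005325794219971)
  label ((445.14678955078125, 159.75457763671875), (23.538284301757812, 20.343124389648438), 8.33861255645752)
```

The pocket fits as a circle of radius 31.7 (expected 32) at (499.5,151.0), and the label route gives (499.1,150.5). I'll carry the lens over.

Request:
apply_moves(rows=[[15,-15,0,0,0,0],[25,-25,0,0,0,0],[30,-29,0,0,0,0],[30,-29,0,0,0,0],[30,-29,0,0,0,0]])

```text
time: 6.32
tool_pos: [497.0, 47.5, 126.7]
tcp_rot: [-179.9, 0.1, 45.1]
ft_force: [1.1, 1.0, -1.1]
finger_gap: 37.5
grip_force: 40.4
```

Request:
apply_moves(rows=[[30,-29,0,0,0,0],[25,-25,0,0,0,0],[19,-19,0,0,0,0],[0,0,0,0,0,0],[0,0,0,0,0,0]])

```text
time: 6.95
tool_pos: [497.9, 149.7, 127.1]
tcp_rot: [-180.0, 0.1, 45.1]
ft_force: [0.1, -0.4, -1.7]
finger_gap: 37.3
grip_force: 40.4
```

```bash
python3 - <<'E'
from h import *
s=sense();print(s["tool_pos"],s["ft_force"])
p,d,W=wrist();cv2.imwrite("pics/w3.png",p[:,:,::-1])
p,d=eyes.snapshot("side");cv2.imwrite("pics/s3.png",cv2.resize(p[180:400,130:400],(700,570))[:,:,::-1])
W=world("side",d.astype(float))
E
```

```text
[497.94312766 149.6811924  127.10665039] [ 0.13946099 -0.3858567  -1.66825027]
```

View pics/w3.png

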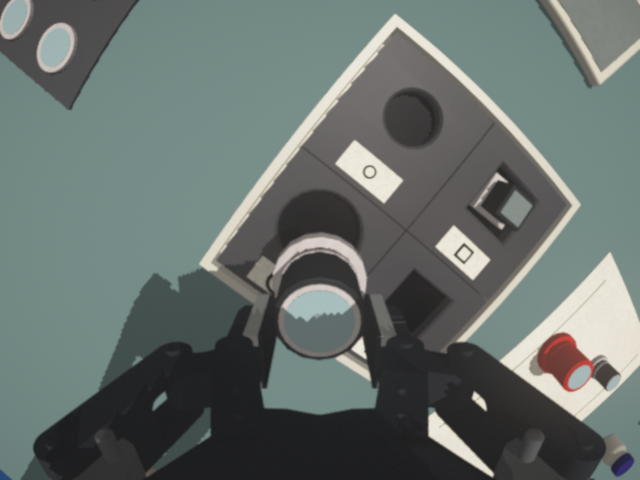

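The wrist view shows the lens held upright at (320,310) over the large pocket at (320,225), and the prism is undisturbed at (505,205). I'll lower it.

Request:
apply_moves(rows=[[1.9,0,15,0,0,0],[0,0,20,0,0,0],[0,0,20,0,0,0],[0,0,15,0,0,0],[0,0,5,0,0,0]])

```text
time: 7.68
tool_pos: [498.9, 151.1, 51.4]
tcp_rot: [-179.9, 0.1, 45.1]
ft_force: [0.1, -0.1, -1.2]
finger_gap: 37.1
grip_force: 40.4
```

Request:
apply_moves(rows=[[0,0,4,0,0,0],[0,0,4,0,0,0],[0,0,3,0,0,0],[0,0,0,0,0,0],[0,0,0,0,0,0]])

```text
time: 8.3
tool_pos: [500.0, 151.6, 42.3]
tcp_rot: [180.0, -0.0, 45.1]
ft_force: [0.8, -0.1, -0.9]
finger_gap: 36.9
grip_force: 40.4
```

Request:
apply_moves(rows=[[0,0,2,0,0,0],[0,0,2,0,0,0],[0,0,0,0,0,0],[0,0,0,0,0,0],[0,0,0,0,0,0]])

```text
time: 8.93
tool_pos: [500.0, 151.6, 38.2]
tcp_rot: [180.0, -0.0, 45.1]
ft_force: [-0.2, -0.4, -1.6]
finger_gap: 37.2
grip_force: 40.4
```

Request:
apply_moves(rows=[[0,0,1,0,0,0],[0,0,0,0,0,0],[0,0,1,0,0,0],[0,0,0,0,0,0],[0,0,0,0,0,0]])

```text
time: 9.55
tool_pos: [499.9, 151.6, 36.1]
tcp_rot: [-180.0, 0.0, 45.1]
ft_force: [-0.1, -1.0, -2.3]
finger_gap: 37.0
grip_force: 40.4
```

Request:
apply_moves(rows=[[0,0,0.5,0,0,0],[0,0,0,0,0,0],[0,0,0.5,0,0,0],[0,0,0,0,0,0],[0,0,0,0,0,0]])

```text
time: 10.18
tool_pos: [500.0, 151.6, 35.2]
tcp_rot: [180.0, -0.0, 45.1]
ft_force: [-0.0, 0.5, -0.2]
finger_gap: 37.4
grip_force: 40.6
```

Request:
apply_moves(rows=[[0,0,0.5,0,0,0],[0,0,0,0,0,0],[0,0,0,0,0,0],[0,0,0,0,0,0],[0,0,0,0,0,0]])

```text
time: 10.8
tool_pos: [500.0, 151.6, 35.1]
tcp_rot: [180.0, -0.0, 45.1]
ft_force: [-3.0, -0.1, 4.5]
finger_gap: 37.1
grip_force: 41.1
```

The force has turned from −1.6 to +4.5 N at the expected height, so the foot is on the floor. I'll release gently and rise.

Request:
apply_moves(rows=[[0,0,0,0,0,0],[0,0,0,0,0,0],[0,0,0,0,0,0],[0,0,0,0,0,0],[0,0,0,0,0,0]], fingers=60)

```text
time: 11.42
tool_pos: [499.9, 151.6, 34.5]
tcp_rot: [-180.0, 0.0, 45.1]
ft_force: [0.3, -0.2, -1.0]
finger_gap: 60.3
grip_force: 0.0
```

Request:
apply_moves(rows=[[0,0,-10,0,0,0],[0,0,-20,0,0,0],[0,0,-30,0,0,0],[0,0,-40,0,0,0],[0,0,-40,0,0,0]])

```text
time: 12.05
tool_pos: [499.8, 151.5, 176.6]
tcp_rot: [180.0, -0.0, 45.1]
ft_force: [0.7, 0.2, 0.1]
finger_gap: 60.3
grip_force: 0.0
```

Request:
apply_moves(rows=[[-40,0,0,0,0,0],[-40,0,0,0,0,0],[-40,0,0,0,0,0],[0,0,0,0,0,0],[0,0,0,0,0,0]])

```text
time: 12.68
tool_pos: [415.8, 66.7, 175.5]
tcp_rot: [179.9, -0.1, 45.0]
ft_force: [0.5, 0.2, -0.6]
finger_gap: 59.9
grip_force: 0.0
```

```bash
python3 - <<'E'
from h import *
p,d=eyes.snapshot("side");cv2.imwrite("pics/s4.png",cv2.resize(p[180:400,130:460],(780,520))[:,:,::-1])
p,d,W=wrist();ok=d>0
m=ok&(np.hypot(W[...,0]-499.5,W[...,1]-151)<40)&(W[...,2]>58)&(W[...,2]<78);P=W[m];print(m.sum(),P.mean(0),(P.min(0)+P.max(0))/2,np.ptp(P,0),np.median(P[:,2]))
E
```

```text
2214 [498.37789    150.49259063  68.13091891] [498.88302527 150.81525215  64.71110954] [39.45912923 39.80067846 13.32726495] 68.28649070146835
```

View pics/s4.png

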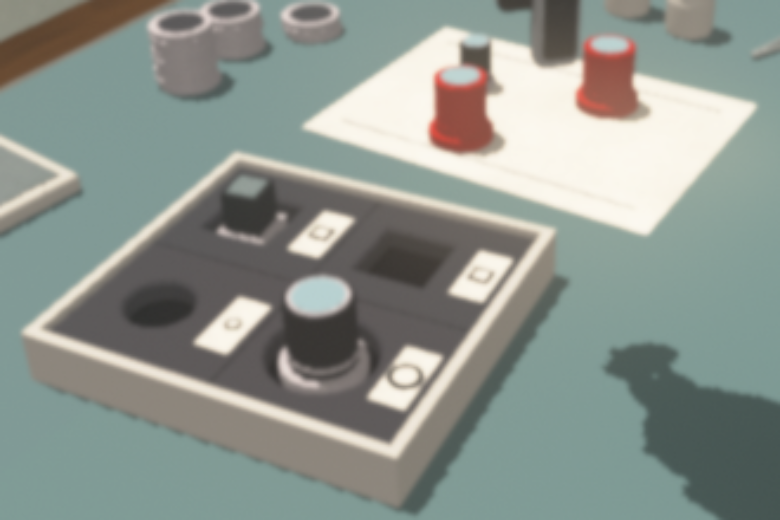

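The side view shows the lens upright in the large-ring pocket at (320,335). Its top measures z 68, which is 16 + 52, so it is fully down, and it is centred to about 1 mm. The prism and small lens are where they were.

```bash
python3 -c "
from bench import job
print(job.hand_in())"
```

```text
the job is handed in; nothing more can be done
None
```

The large lens is back in its large-ring pocket, upright, fully down and within about 1 mm of centre; the prism and small lens look unmoved, and the job was handed in at about 13 s without a verdict coming back.

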